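Clamp a block in the sliding-jaw routing jig

ROBOT

A 6-joint arm with a two-finger parallel gripper is mounted at the origin on the work surface; the furniture and walls round the work are solid. World frame = base frame: x ahead of the robot, y to its left, z up, the work surface at z = 0. Lengths are in m, angles in rad, forces in N, time in s.
With the tool pointing down it reaches from about 0.35 to 0.975 m from the base axis. Payload 4.9 kg.
Tool frame: the origin (TCP) lies on the centre line of the jaws, within the pads' length; the fingertips stand manip.tip_reach ahead of it and the grasp point (between the pads) is the TCP (manip.tip_reach is the distance from the TCP to the fingertips, in m); z points along the fingers, y is the line along which they close (so a half turn about z gives the same grasp; the last joint's range is limited). The gripper opens to 85 mm and grips with 20 to 120 N. Pads are 22 mm wide; open, the fingers measure 114 mm over their backs; the gripper's body (76 mm by 85 mm) begins 54 mm behind the grasp point. The pads swing forward as they close: fully open they stand 13 mm farther back than shut.
Start: joints at [1.111, 0.053, 1.613, -0, 1.476, -0.119], TCP at [0.209, 0.589, 0.25] pointing down, gripper open.
Joint ranges: [-3.01, 3.01], [-1.01, 2.22], [0.06, 2.58], [-1.02, 4.17], [0.09, 2.62], [-3.14, 3.14]. Speed limits (rad/s): [2.57, 2.57, 3.14, 3.14, 3.14, 3.14].

INTERFACE

Orientations are given as a unit quaternion [w, x, y, z].
In Python, from plant import manip gives the robot as it stands. The module is installed in compiled form; this text tells all that it offers.
- The arm moves only by the tool move_arm, never from a script. Its argument "rows" is a list of rows, each a list of 7 numbers: the shift along the tool's x, y, z in cm, then the turn, a rotation vector about the tool's x, y, z in degrees, then the opening, from -1 (shut) to 1 (fully open). In form: [[tx, ty, tz, ax, ay, az, jaw], ...]. A call has 1 to 20 rows; each row shifts and turns the commanded pose from where the row before left it, along the tool's axes as they then stand; what a row does not reach is not made up. A row lasts 1/12 s, in which the tool goes at most 41.7 mm and 7.16 degrees, less where a joint would pass 70% of its speed; a pose out of reach is approached as far as the arm can. A call is refused whole if a number of a shift passes 4.17 or a number of a turn 7.16, either way. A call with a gripper value outside its range is refused whole. The fingers move at their own pace and stop on an object; the grip force is fixed at half the most. Time passes only in rows, so rows that do not move let the fingers close. It gives the time, the measured TCP pose, the force, the opening and the grip force at its end, in the units of the state.
- manip.state(): the state, without advancing time (a new reading comes with each control period).
- manip.grab_frame(name): name is "side" or "top" or "wrist"; returns a dict with "img" (420x560x3 uint8, blue, green, red), "mtx" (3x3 intrinsics, pixels), "R" (3x3) and "t" (3): a world point X has camera coordinates R X + t. Camera axes: x right, y down, z forward; pixel columns grow to the right and rows downward; lengths in m; the calibration is good to about 2 mm. The wrist camera is an equidistant fisheye: a pixel r from the principal point sees the ray r / f radians off the axis. A picture is of the moment at which its call begins. There is no depth.
- manip.job_done(): hands the job in; it is judged then, once.
The state is a dict: "time": time; "joint_pos": joint angles; "joint_vel": joint speeds; "joint_efforts": joint torques, N m; "tool_pos": TCP position; "tool_rot": TCP orientation; "contact_force": force on the tool from outside, world axes, zero at the start; "ft_torque": the same for the moment, N m; "gripper_width": opening from 0.0 (shut) to 1.0 (fully open); "grasp_force": force on a finger pad.
Only numpy, scipy, OpenCV 4.12 (cv2) and the standard library are available. Lean on these libraries where they do the work, as an engineer would, in place of code of your own. Each camera call takes 0.05 s, during which the arm holds its last target. There are 200 camera calls.

TASK

Set the pale wooden block up for edge routing: lay it flat in the bed of the jig, lengthwise between the side guides, then press the red thumb pad of the jaw's release lever so that its braking end tips up off the bar, and with the pad still pressed slide the jaw up until its cork face nips the block firmly against the end stop. Still pushing, let the lever come back so that the brake holds, and leave the block gripped with about 14 N: under 10 N the router would pull it out, over 20 N the cork face marks it. Never load the jaw and its lever with more than 30 N.

Things in the scene. Friction and masses are not known exactly. Their poses are not given: they have to be found in the camera images.
- block: Loose pale wooden block, 45 (own x) x 80 (own y) x 45 mm (z), 0.08 to 0.17 kg, standing on the bench to the right of the jig. Origin: centre of its underside. It goes into the jig with its 80 mm length along the jig's y axis, either way round.
- jig: Plywood board, 90 (own x) x 320 (own y) x 18 mm, fixed to the bench. Origin: centre of its underside. The jaw slides along its own y axis; +y closes. On its top (z = 18 mm): at the +y end a dark wooden end stop, 72 mm wide, 32 mm high, bolted through slots and set by hand: its face stands anywhere from y = 114 to 126 mm. A steel brake bar, 16 mm wide, 6 mm high, from y = -155 to +21 mm.
- bed (a point): Where to lay the block down: the centre of its underside goes here, x = 0, y = 68, z = 18 mm in the jig frame (y = 63 to 72 mm is good), up to 20 mm short of the end stop; the jaw pushes it home. Two side guides, 8 mm high, 6 mm thick, run from y = 30 to 112 mm, inner faces at x = -24 and +24 mm: 1.5 mm clearance each side of the block.
- jaw: Green sliding jaw, 52 mm wide, 32 mm high. Origin: on the board under the relaxed front face. Slides with about 1.5 N friction when the brake is lifted; braked, it holds 18 N or more. Its front is a cork-faced plate, 2 to 32 mm above the board, on stiff springs: 8 N per mm, 4 mm travel. It starts with this front 96 to 148 mm from the end stop. Jaw, lever and cork face count as this body.
- jaw_front (a point): Centre of the jaw's front with the springs relaxed, 16 mm above the board; axes as the jig's.
- lever (a joint): Red release lever on a cross pin in the jaw, 48 mm behind its front, 18 mm above the board. 0 = brake dog on the bar (locked); grows as the thumb pad is pressed, to 0.18 rad at its stop (11 mm at the pad). Above 0.03 rad the dog is clear. The spring pushes back at the pad with about 10 N at the start and 13 N at the end of travel, and returns the lever when let go.
- thumb_pad (a point): Middle of the thumb pad's upper surface at the lever's rear end, 110 mm behind the jaw's front, 38 mm above the bench when not pressed. The pad is 40 mm wide and 40 mm long between two lips 6 mm high across its front and rear ends, so a fingertip pressing it can also push the jaw along.
- dog (a point): Lower edge of the steel brake dog at the lever's front end; rests on the brake bar, 24 mm above the bench, and tips up 4 mm when the pad is fully pressed.

How it is judged:
On the way, in this order (a step that is already met when the one before it is completed fails the run):
1. the block lies flat in the bed between the guides, let go of, with the jaw not yet touching it (x of block in the frame of jig between -0.003 and 0.003 m and y of block in the frame of jig between 0.058 and 0.087 m and z of block in the frame of jig below 0.0205 m and angle between the y axis of block and the y axis of jig, either way round below 0.08 rad and contact force between each of the fingers, jaw and block below 0.1 N), for 0.2 s.
2. the thumb pad is pressed: the brake dog has tipped up clear of the bar (value of joint lever above 0.05 rad and contact force between the fingers and jaw above 2 N), for 0.2 s.
3. with the pad still pressed, the jaw pushes the block hard up against the end stop (value of joint lever above 0.03 rad and contact force between jaw and block above 8 N), for 0.05 s.
At the end, for the whole second after the job is handed in: The block lies flat on the board (within 2.5 mm), square in the bed (0.04 rad, 3 mm sideways), held between jaw and end stop with 10 to 20 N; the lever is back with its dog on the bar (below 0.02 rad); everything let go and at rest (contact force between jaw and block between 10 and 20 N and value of joint lever below 0.02 rad and x of block in the frame of jig between -0.003 and 0.003 m and z of block in the frame of jig below 0.0205 m and angle between block's own z axis and vertical below 0.03 rad and angle between the y axis of block and the y axis of jig, either way round below 0.04 rad and linear speed of block below 0.01 m/s and y of block in the frame of jig between 0.072 and 0.088 m); the robot touches nothing.
It fails at once if the block is squeezed by the jaw with more than 20 N (contact force between jaw and block above 20 N).
It fails at once if the fingers load the jaw or its lever with more than 30 N (contact force between the fingers and jaw above 30 N).
It also fails if it takes over 64 s, if anything falls off the work surface, if the arm or the gripper's body presses on something with over 40 N, if the wrist force passes 120 N, or if a joint passes its speed limit or range.

## Working session

There is one attempt and no reset: what is moved stays moved. The work goes in short steps, Python scripts to look and compute and a tool call to move; the robot and the scene stay as the last step left them, time stands still between calls to the robot, and variables do not carry over. Pictures are saved under pics/ and viewed, at most 10 in all, crops included, and the job is handed in when it is done.

Besides the shell and the picture viewer there is one more tool, called after ">>>" by a JSON object that holds its "op" and its "data". move_arm: Moves the arm, as the interface text tells. Its arguments: {"type":"object","properties":{"rows":{"type":"array","items":{"type":"array","items":{"type":"number"}}}},"required":["rows"]}

```bash
mkdir -p pics; python3 - <<'E'
from plant import manip
import cv2,numpy as np
print(manip.state(), manip.tip_reach)
fs={n:manip.grab_frame(n) for n in("top","side")}
np.save("f0.npy",fs,allow_pickle=True)
for n,f in fs.items():
    cv2.imwrite(f"pics/{n}0.png",f["img"]); print(n,f["mtx"].tolist(),f["R"].tolist(),f["t"])
E
```

```text
{'time': 0.0, 'joint_pos': array([ 1.11105105e+00,  5.33419253e-02,  1.61429605e+00,  3.96036394e-06,
        1.47599733e+00, -1.18992054e-01]), 'joint_vel': array([ 0.00045619,  0.00027135, -0.00200123, -0.00048497,  0.00096382,
       -0.00017386]), 'joint_efforts': array([ 2.25492186e-04, -3.93674970e+01, -3.70177352e+01, -4.55148972e-05,
        7.00152726e-03, -3.82983671e-05]), 'tool_pos': array([0.20860598, 0.58853918, 0.24907101]), 'tool_rot': array([-2.93321601e-04,  1.69553619e-01,  9.85520435e-01, -9.78300928e-04]), 'contact_force': array([ 0.98056743, -0.88776681, -0.18547779]), 'ft_torque': array([-0.01402478, -0.05789214,  0.00974495]), 'grasp_force': 0.0, 'gripper_width': 1.0041866692905455} 0.019
top [[403.2861969717657, 0.0, 284.3823861317748], [0.0, 403.2861969717657, 210.90626247622566], [0.0, 0.0, 1.0]] [[-0.02853991307027518, -0.9995679462598073, 0.007028098739492932], [-0.9837096886062274, 0.026837340744941537, -0.1777498401798964], [0.1774844272159672, -0.01198657380950997, -0.9840506085278993]] [-0.13074236  0.55476315  0.81673068]
side [[461.890265167401, 0.0, 283.0254752468613], [0.0, 461.890265167401, 216.99176187862795], [0.0, 0.0, 1.0]] [[-0.5419383471368854, -0.8403582651033414, 0.010040626227596681], [-0.6987321097807853, 0.443902225674784, -0.5610028991032625], [0.466986366678764, -0.31104469182655187, -0.8277529420199554]] [0.18698553 0.45698672 0.7087181 ]
```

View pics/top0.png

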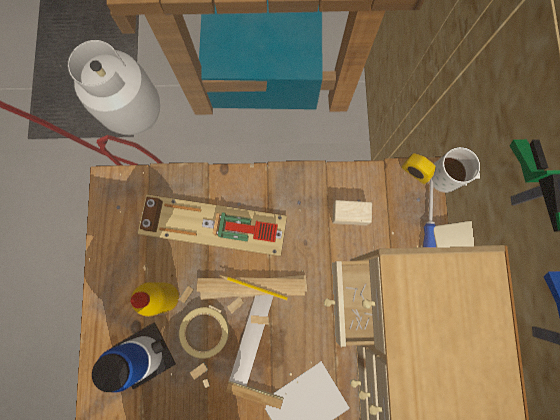

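View pics/side0.png

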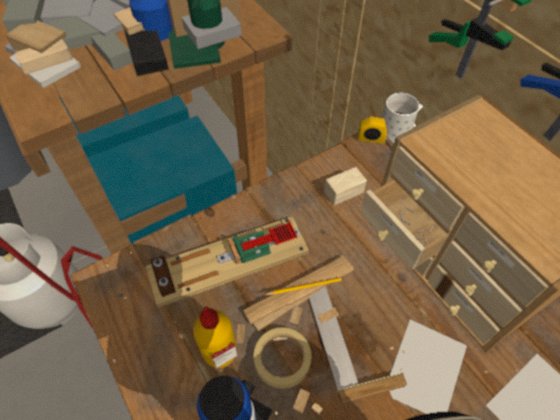

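Top view: the jig runs from the end stop at (150,213) to the red pad at (265,231). The block is at (353,212), and the drawer unit is to the right. Side view: the end stop is at (160,275), the pad at (285,233) and the block at (347,185).

```bash
cat > h.py <<'E'
import numpy as np,cv2
from scipy.spatial.transform import Rotation as Ro
def ray(f,uv,z):
    uv=np.atleast_2d(np.array(uv,float)); d=np.c_[uv,np.ones(len(uv))]@np.linalg.inv(f["mtx"]).T@f["R"]
    c=-f["R"].T@f["t"]; return c+d*((z-c[2])/d[:,2:])
def pix(f,X):
    p=(np.atleast_2d(X)@f["R"].T+f["t"])@f["mtx"].T; return p[:,:2]/p[:,2:]
E
python3 - <<'E'
from h import *
fs=np.load("f0.npy",allow_pickle=True).item()
a=fs["top"]["img"][185:265,130:290]; b=fs["top"]["img"][190:235,320:385]
c=fs["side"]["img"][210:310,140:320]
A=cv2.resize(a,None,fx=5,fy=5,interpolation=cv2.INTER_CUBIC)
cv2.imwrite("pics/a.png",A)
B=cv2.resize(b,None,fx=5,fy=5,interpolation=cv2.INTER_CUBIC);C=cv2.resize(c,None,fx=4,fy=4,interpolation=cv2.INTER_CUBIC)[:370]
o=np.zeros((600,800,3),np.uint8);o[:225,:325]=B;o[230:600,:720]=C
cv2.imwrite("pics/b.png",o)
for n in fs:
    f=fs[n];h=cv2.cvtColor(f["img"],cv2.COLOR_BGR2HSV)
    for nm,lo,hi in(("red",(0,170,90),(6,255,255)),("green",(55,80,40),(90,255,255)),("pale",(14,25,165),(28,130,255))):
        m=cv2.inRange(h,lo,hi);k,l,s,ce=cv2.connectedComponentsWithStats(m)
        for i in range(1,k):
            if s[i,4]>60:
                ys,xs=np.where(l==i);print(n,nm,s[i].tolist(),ce[i].round(1),np.round(cv2.minAreaRect(np.c_[xs,ys].astype(np.float32))[0:2],1).tolist(),round(cv2.minAreaRect(np.c_[xs,ys].astype(np.float32))[2],1))
E
```

```text
top red [225, 221, 52, 21, 493] [253.2 229.4] [[250.4, 228.9], [50.9, 17.6]] 8.7
top red [131, 293, 17, 15, 192] [139.1 299.9] [[139.0, 300.0], [14.0, 16.0]] 90.0
top green [510, 139, 50, 43, 823] [528.9 161.5] [[534.2, 157.3], [48.6, 35.6]] 66.8
top green [555, 212, 5, 18, 61] [557.7 219.7] [[557.0, 220.5], [17.0, 4.0]] 90.0
top pale [551, 0, 9, 50, 92] [555.6  23.1] [[555.9, 24.4], [49.6, 1.9]] 80.8
top pale [79, 40, 29, 9, 103] [92.3 44. ] [[92.8, 43.7], [7.9, 28.3]] 79.7
top pale [88, 55, 53, 33, 436] [118.2  66.4] [[114.1, 69.0], [32.2, 49.0]] 77.9
top pale [81, 66, 11, 16, 64] [85.3 74.1] [[85.6, 73.7], [8.5, 16.1]] 18.4
top pale [85, 84, 21, 8, 74] [96.4 87.8] [[95.0, 87.5], [7.0, 20.0]] 90.0
top pale [92, 99, 48, 30, 425] [119.  114.5] [[117.3, 116.9], [25.6, 46.4]] 73.7
top pale [447, 148, 21, 11, 99] [456.  152.8] [[456.9, 153.4], [9.6, 20.4]] 81.9
top pale [335, 162, 12, 26, 110] [341.4 178.4] [[340.0, 174.7], [25.1, 10.6]] 86.8
top pale [347, 162, 10, 26, 142] [350.7 175.5] [[350.1, 174.8], [25.7, 8.7]] 82.9
top pale [357, 162, 5, 27, 74] [358.7 174.4] [[358.6, 175.0], [2
[... 4514 characters left out ...]
8, 263.2], [8.5, 10.6]] 45.0
side pale [0, 272, 57, 50, 1537] [ 27.8 299.9] [[28.0, 296.5], [56.0, 49.0]] 0.0
side pale [454, 283, 45, 48, 149] [476.1 306.4] [[476.0, 306.5], [64.4, 2.5]] 47.0
side pale [247, 285, 110, 101, 2770] [311.4 324.5] [[306.1, 344.3], [109.8, 82.5]] 65.1
side pale [390, 320, 77, 93, 4712] [427.  368.2] [[426.4, 369.1], [65.8, 83.2]] 19.4
side pale [254, 328, 52, 28, 380] [275.9 337. ] [[276.7, 338.4], [19.6, 53.2]] 73.0
side pale [214, 348, 23, 19, 193] [225.9 357.1] [[225.8, 357.0], [8.5, 25.0]] 59.7
side pale [487, 354, 73, 66, 3246] [529.6 393.8] [[533.2, 400.8], [62.2, 74.2]] 45.0
side pale [295, 391, 12, 19, 143] [300.8 399.9] [[300.9, 400.1], [8.4, 18.4]] 21.8
```

View pics/a.png

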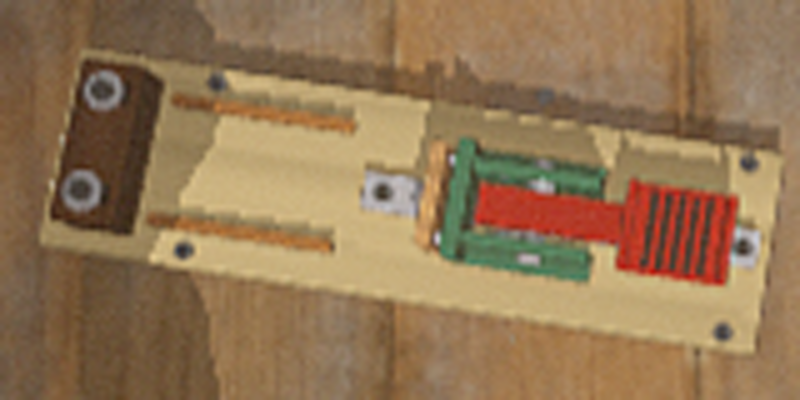

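View pics/b.png

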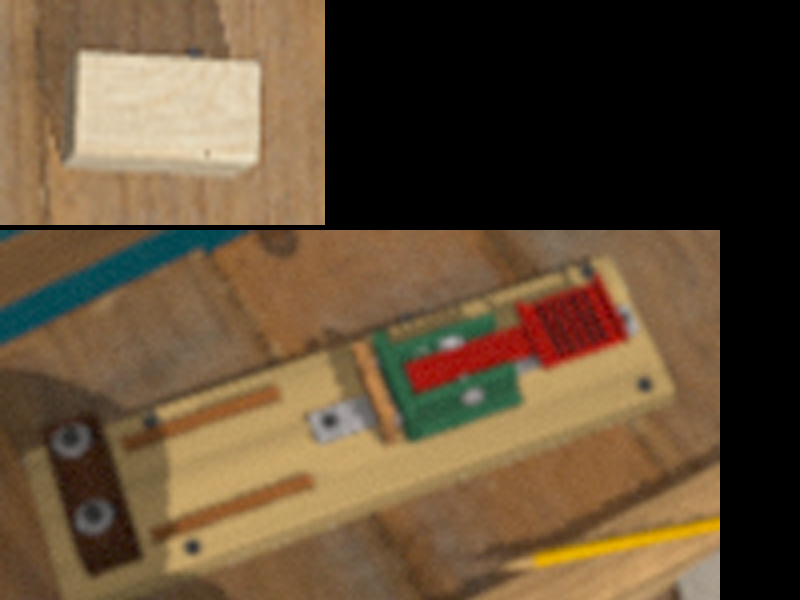

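The jig crop shows guides at (173–355, 98–125) and (150–332, 215–245), and the cork face at (437,195). The end stop's right edge is at x≈130–163 and the pad at (680,232). In the second crop the block's top corners are (80,52), (260,62), (258,160) and (72,158).

```bash
python3 - <<'E'
from h import *
fs=np.load("f0.npy",allow_pickle=True).item();T=fs["top"];S=fs["side"]
def ca(p):return np.array(p)/5.+[130-.4,185-.4]
def cb(p):return np.array(p)/5.+[320-.4,190-.4]
def cs(p):return (np.array(p)-[0,230])/4.+[140-.4,210-.4]
print("cam",-T["R"].T@T["t"])
def rep(n,X):print(n,X[:,:2].round(4).tolist(),X[:,:2].mean(0).round(4))
rep("jigcorn",ray(T,ca([(85,50),(782,152),(752,352),(42,235)]),.018))
g=ray(T,ca([(355,125),(332,245),(150,215),(173,98)]),.026);rep("guides",g)
gs=ray(S,cs([(280,391),(314,481),(155,532),(128,440)]),.026);rep("guides side",gs)
rep("jigS",ray(S,cs([(613,262),(672,382)]),.018))
for g in (g,gs):
    d=(g[3]+g[2]-g[0]-g[1])[:2];print("yaw y axis",np.degrees(np.arctan2(d[1],d[0]))-90)
rep("cork top", ray(T,ca([(430,143),(420,250)]),.050))
rep("pad",ray(T,ca([(630,182),(738,196),(727,285),(617,268)]),.040))
rep("padS",ray(S,cs([(520,305),(600,277),(626,338),(548,366)]),.040))
rep("screwS",ray(S,cs([(71,440),(93,515)]),.052));rep("screwT",ray(T,ca([(102,90),(80,190)]),.052))
b=ray(T,cb([(80,52),(260,62),(258,160),(72,158)]),.045);rep("block",b)
d=b[0]+b[3]-b[1]-b[2];print(np.degrees(np.arctan2(d[1],d[0]))-90)
rep("blockS",ray(S,[[347.4,181]],.045))
E
```

```text
cam [ 0.39703754 -0.13578444  0.90323226]
jigcorn [[0.6022, 0.1611], [0.5473, -0.1499], [0.459, -0.1342], [0.5192, 0.1773]] [0.5319 0.0136]
guides [[0.5632, 0.0384], [0.5102, 0.048], [0.5256, 0.1277], [0.5776, 0.1189]] [0.5441 0.0832]
guides side [[0.5618, 0.0379], [0.5075, 0.0477], [0.5244, 0.1255], [0.5774, 0.1149]] [0.5428 0.0815]
jigS [[0.5414, -0.1516], [0.4628, -0.136]] [ 0.5021 -0.1438]
yaw y axis -10.530016688233331
yaw y axis -11.882493651553332
cork top [[0.55, 0.0015], [0.5039, 0.0056]] [0.5269 0.0035]
pad [[0.5322, -0.0834], [0.5248, -0.13], [0.4864, -0.1243], [0.495, -0.0772]] [ 0.5096 -0.1037]
padS [[0.5327, -0.0877], [0.5251, -0.1319], [0.4868, -0.1227], [0.4941, -0.0803]] [ 0.5097 -0.1056]
screwS [[0.5766, 0.1399], [0.5342, 0.1478]] [0.5554 0.1438]
screwT [[0.5766, 0.1419], [0.5333, 0.1499]] [0.5549 0.1459]
block [[0.5729, -0.2583], [0.5663, -0.3364], [0.5233, -0.3326], [0.5264, -0.2525]] [ 0.5472 -0.295 ]
-3.4826304639940417
blockS [[0.5433, -0.296]] [ 0.5433 -0.296 ]
```

```bash
cat >> h.py <<'E'
def go(st,p,ang):
    "shift in tool cm and turn deg to reach p with tool y at world angle ang (mod 180)"
    q=st["tool_rot"];R=Ro.from_quat([q[1],q[2],q[3],q[0]]).as_matrix()
    cur=np.degrees(np.arctan2(R[1,1],R[0,1]));d=(cur-ang+90)%180-90
    a=np.radians(cur-d);Rt=np.array([[np.sin(a),np.cos(a),0],[-np.cos(a),np.sin(a),0],[0,0,-1]]).T
    Rt=np.column_stack([[-np.sin(a),np.cos(a),0],[np.cos(a),np.sin(a),0],[0,0,-1]])
    if np.linalg.det(Rt)<0: Rt[:,0]*=-1
    print("cur ang",cur.round(2),"turn z",d.round(2),"shift (current axes) cm",(R.T@(np.array(p)-st["tool_pos"])*100).round(2),"shift(target axes)",(Rt.T@(np.array(p)-st["tool_pos"])*100).round(2),"rotvec err deg",np.degrees(Ro.from_matrix(R.T@Rt).as_rotvec()).round(2))
E
python3 - <<'E'
from h import *
from plant import manip
fs=np.load("f0.npy",allow_pickle=True).item();T=fs["top"];S=fs["side"]
for a,b in(((380,250),(400,148)),((507,248),(480,97)),((337,262),(365,192)),((333,212),(327,185))):
    P=[f["mtx"]@np.c_[f["R"],f["t"]] for f in(T,S)]
    X=cv2.triangulatePoints(P[0],P[1],np.float64(a),np.float64(b));print((X[:3]/X[3]).ravel().round(3))
go(manip.state(),[.545,-.295,.25],-3.5)
E
```

```text
[ 0.444 -0.302  0.239]
[ 0.444 -0.494  0.264]
[ 0.434 -0.236  0.168]
[ 0.547 -0.246  0.06 ]
cur ang 70.47 turn z 73.97 shift (current axes) cm [-6.123e+01 -7.203e+01  4.000e-02] shift(target axes) [-8.614e+01  3.897e+01 -8.000e-02] rotvec err deg [-1.000e-01  6.000e-02  7.397e+01]
```

>>> {"op": "move_arm", "data": {"rows": [[-4.1,-0.5,0,0,0,0,1],[-4.1,-0.5,0,0,0,0,1],[-4.1,-0.5,0,0,0,0,1],[-4.1,-0.5,0,0,0,0,1],[-4.1,-0.5,0,0,0,0,1],[-4.1,-0.5,0,0,0,0,1],[-4.1,-0.5,0,0,0,0,1],[-4.1,-0.5,0,0,0,0,1],[0,0,0,0,0,7,1],[0,0,0,0,0,7,1],[0,0,0,0,0,7,1],[0,0,0,0,0,7,1],[0,0,0,0,0,7,1],[0,0,0,0,0,7,1],[0,0,0,0,0,7,1],[0,0,0,0,0,7,1],[0,0,0,0,0,7,1],[0,0,0,0,0,7,1]]}}

```text
time: 1.6
tool_pos: [0.5044, 0.4415, 0.2495]
tool_rot: [-0.0, 0.706, 0.708, -0.001]
contact_force: [1.0, -0.2, 1.7]
gripper_width: 1.0
grasp_force: 0.0
```

```bash
python3 -c "
from h import *
from plant import manip
s=manip.state();print(s['tool_pos'],s['joint_pos']);go(s,[.525,-.28,.25],-3.5)"
```

```text
[0.50440699 0.44149884 0.24947551] [6.08062783e-01 1.58861310e-01 1.50014176e+00 2.32852570e-05
 1.48388843e+00 6.05918730e-01]
cur ang 0.12 turn z 3.62 shift (current axes) cm [-72.15   1.9   -0.  ] shift(target axes) [-7.189e+01  6.460e+00 -5.000e-02] rotvec err deg [-0.06  0.04  3.62]
```

>>> {"op": "move_arm", "data": {"rows": [[-4.1,0.1,0,0,0,0,1],[-4.1,0.1,0,0,0,0,1],[-4.1,0.1,0,0,0,0,1],[-4.1,0.1,0,0,0,0,1],[-4.1,0.1,0,0,0,0,1],[-4.1,0.1,0,0,0,0,1],[-4.1,0.1,0,0,0,0,1],[-4.1,0.1,0,0,0,0,1],[-4.1,0.1,0,0,0,0,1],[-4.1,0.1,0,0,0,0,1],[-4.1,0.1,0,0,0,0,1],[-4.1,0.1,0,0,0,0,1],[-4.1,0.1,0,0,0,0,1],[-4.1,0.1,0,0,0,0,1],[-4.1,0.1,0,0,0,0,1],[-4.1,0.1,0,0,0,0,1],[-4.1,0.1,0,0,0,0,1],[-2.4,0,0,0,0,3.6,1],[0,0,0,0,0,0,1],[0,0,0,0,0,0,1]]}}

```text
time: 3.27
tool_pos: [0.5271, -0.2801, 0.2494]
tool_rot: [-0.001, 0.727, 0.687, -0.0]
contact_force: [-0.2, 0.6, 0.0]
gripper_width: 0.996
grasp_force: 0.0
```

```bash
python3 - <<'E'
from h import *
from plant import manip
s=manip.state();print(s['tool_pos'],s['joint_pos']);f=manip.grab_frame("wrist");cv2.imwrite("pics/w1.png",f["img"]);np.save("w1.npy",f,allow_pickle=True)
print(f["mtx"],f["R"],-f["R"].T@f["t"]);go(s,[.546,-.295,.25],-3.5)
E
```

```text
[ 0.52707085 -0.28006731  0.2494276 ] [-6.13218692e-01 -1.18549440e-02  1.67986065e+00  3.53510853e-04
  1.47535088e+00 -5.56817146e-01]
[[325.1922621    0.         277.84100165]
 [  0.         325.1922621  209.81127755]
 [  0.           0.           1.        ]] [[ 0.99839343 -0.05663108 -0.00186787]
 [-0.05345907 -0.95237351  0.30021131]
 [-0.0187802  -0.29962915 -0.95387089]] [ 0.53127985 -0.20382007  0.37228761]
cur ang -3.23 turn z 0.27 shift (current axes) cm [-1.38  1.97 -0.06] shift(target axes) [-1.37  1.98 -0.06] rotvec err deg [-0.08 -0.07  0.27]
```

View pics/w1.png

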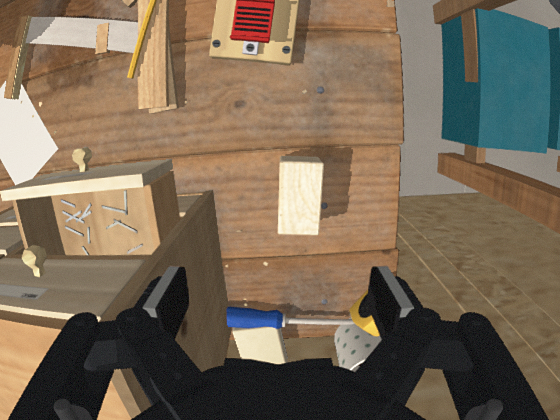

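The wrist view shows the block alone at (300,195), top corners about (282,157), (323,161), (319,234) and (278,231). The cabinet is to its left and the jig end is at the top.

```bash
cat >> h.py <<'E'
def wray(f,uv,z):
    uv=np.atleast_2d(np.array(uv,float));K=f["mtx"];d=(uv-K[:2,2])/K[0,0];r=np.linalg.norm(d,axis=1,keepdims=True)
    d=np.c_[d/r*np.sin(r),np.cos(r)]@f["R"];c=-f["R"].T@f["t"];return c+d*((z-c[2])/d[:,2:])
E
python3 - <<'E'
from h import *
from plant import manip
f=np.load("w1.npy",allow_pickle=True).item()
h=cv2.cvtColor(f["img"],cv2.COLOR_BGR2HSV);m=cv2.inRange(h,(12,20,185),(30,130,255));m[:,:265]=0;m[:,335:]=0;m[:145]=0;m[245:]=0
m=cv2.morphologyEx(m,cv2.MORPH_OPEN,np.ones((5,5)));c=max(cv2.findContours(m,0,2)[0],key=cv2.contourArea)
X=wray(f,c[:,0],.045)[:,:2];r=cv2.minAreaRect((X*1000).astype(np.float32));print(r)
X=wray(f,[(282,157),(323,161),(319,234),(278,231)],.045)[:,:2];print(X.round(4).tolist(),X.mean(0))
go(manip.state(),[*np.array(r[0])/1000,.033],-3.5)
E
```

```text
((547.8682861328125, -296.42327880859375), (79.64350128173828, 45.010658264160156), 85.07637023925781)
[[0.5322, -0.2509], [0.5738, -0.2571], [0.568, -0.3367], [0.5237, -0.3306]] [ 0.54941954 -0.29380235]
cur ang -3.14 turn z 0.36 shift (current axes) cm [-1.66  2.17 21.66] shift(target axes) [-1.62  2.16 21.66] rotvec err deg [-0.06 -0.07  0.36]
```

>>> {"op": "move_arm", "data": {"rows": [[-0.85,1.05,0,0,0,1.8,1],[-0.85,1.05,1,0,0,0,1],[0,0,3,0,0,0,1],[0,0,3,0,0,0,1],[0,0,3,0,0,0,1],[0,0,3,0,0,0,1],[0,0,3,0,0,0,1],[0,0,2.5,0,0,0,1],[0,0,1.5,0,0,0,1],[0,0,1.0,0,0,0,1],[0,0,0.6,0,0,0,1],[0,0,0,0,0,0,1],[0,0,0,0,0,0,0],[0,0,0,0,0,0,-1],[0,0,0,0,0,0,-1],[0,0,0,0,0,0,-1],[0,0,0,0,0,0,-1],[0,0,0,0,0,0,-1]]}}

```text
time: 4.82
tool_pos: [0.5485, -0.2984, 0.0362]
tool_rot: [0.002, 0.737, 0.676, 0.0]
contact_force: [0.1, 0.0, 6.1]
gripper_width: 0.515
grasp_force: 63.7
```

>>> {"op": "move_arm", "data": {"rows": [[0,0,-1,0,0,0,-1],[0,0,-3,0,0,0,-1],[0,0,-3,0,0,0,-1],[0,0,-3,0,0,0,-1],[0,0,-2,0,0,0,-1],[0,0,0,0,0,0,-1],[0,0,0,0,0,0,-1]]}}

```text
time: 5.4
tool_pos: [0.5477, -0.2979, 0.1557]
tool_rot: [0.001, 0.737, 0.676, 0.0]
contact_force: [-0.9, 0.0, -1.2]
gripper_width: 0.51
grasp_force: 63.1
```

```bash
python3 - <<'E'
from h import *
from plant import manip
s=manip.state();print(s);f=manip.grab_frame("wrist");cv2.imwrite("pics/w2.png",f["img"]);np.save("w2.npy",f,allow_pickle=True)
go(s,[.5436,.0803,.155],-10.5)
E
```

```text
{'time': 5.4, 'joint_pos': array([-6.17391221e-01,  1.21839510e-01,  1.70152706e+00, -3.76741353e-05,
        1.31580908e+00, -5.31302892e-01]), 'joint_vel': array([-9.13900655e-05,  3.75125396e-02,  4.95044010e-02,  4.25591077e-04,
        2.21543690e-03,  4.85487209e-04]), 'joint_efforts': array([ 2.61627417e-02, -4.30967295e+01, -3.74646306e+01,  4.07183208e-03,
       -2.43813096e-02,  5.67805387e-05]), 'tool_pos': array([ 0.54774923, -0.29790228,  0.15566596]), 'tool_rot': array([1.18550542e-03, 7.36875506e-01, 6.76027387e-01, 2.35337026e-04]), 'contact_force': array([-0.93205217,  0.0059501 , -1.21246076]), 'ft_torque': array([ 0.00381535,  0.05972445, -0.02077185]), 'grasp_force': 63.10310482978821, 'gripper_width': 0.5104851923467999}
cur ang -4.93 turn z 5.57 shift (current axes) cm [ 3.764e+01 -3.660e+00  1.000e-02] shift(target axes) [37.11 -7.3   0.07] rotvec err deg [0.12 0.07 5.57]
```

View pics/w2.png

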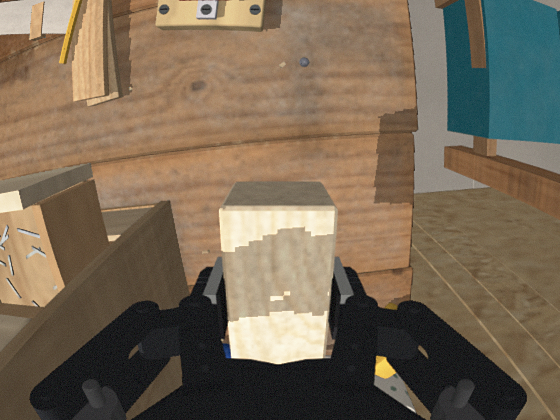

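The block is held square. Its top front edge runs from (220,208) to (335,208) and its lower front edge from (235,183) to (323,183).

```bash
python3 - <<'E'
from h import *
from plant import manip
f=np.load("w2.npy",allow_pickle=True).item();s=manip.state()
q=s["tool_rot"];R=Ro.from_quat([q[1],q[2],q[3],q[0]]).as_matrix()
for z,uv in((.1645,[(220,208),(335,208)]),(.1195,[(235,183),(323,183)])):
    print(((wray(f,uv,z)-s["tool_pos"])@R*1000).round(1))
E
```

```text
[[ 40.6 -20.7 -10.9]
 [ 40.6  21.9 -11. ]]
[[ 39.8 -20.7  34.1]
 [ 39.8  23.6  34. ]]
```

>>> {"op": "move_arm", "data": {"rows": [[0,0,0,0,0,5.6,-1],[2,-0.5,0,0,0,0,-1],[3.3,-0.9,0,0,0,0,-1],[3.4,-0.9,0,0,0,0,-1],[3.4,-0.9,0,0,0,0,-1],[3.4,-0.9,0,0,0,0,-1],[3.4,-0.9,0,0,0,0,-1],[3.4,-0.9,0,0,0,0,-1],[3,-0.9,0,0,0,0,-1],[2,-0.5,0,0,0,0,-1],[0,0,0,0,0,0,-1],[0,0,0,0,0,0,-1],[0,0,0,0,0,0,-1]]}}

```text
time: 6.53
tool_pos: [0.5245, -0.0161, 0.1525]
tool_rot: [-0.001, 0.769, 0.639, -0.001]
contact_force: [-0.7, 0.2, -2.0]
gripper_width: 0.518
grasp_force: 63.1
```

```bash
python3 - <<'E'
from h import *
from plant import manip
s=manip.state();print(s["tool_pos"]);f=manip.grab_frame("wrist");np.save("w3.npy",dict(f,s=s),allow_pickle=True)
I=f["img"][0:230,130:430];cv2.imwrite("pics/w3.png",cv2.resize(I,(780,598),interpolation=cv2.INTER_CUBIC))
E
```

```text
[ 0.52452266 -0.01611873  0.15251899]
```

View pics/w3.png

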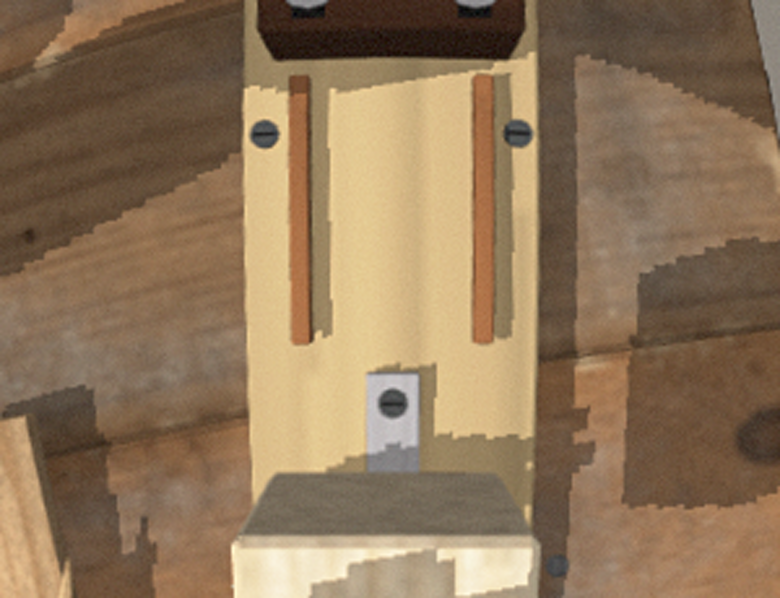

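The guides show clearly: left one centred at x≈300, right at 483, from row 75 to 343. The stop's foot is at row 58, and the block's lower front edge runs (272,475)–(502,475).

```bash
python3 - <<'E'
from h import *
f=np.load("w3.npy",allow_pickle=True).item();s=f["s"]
q=s["tool_rot"];R=Ro.from_quat([q[1],q[2],q[3],q[0]]).as_matrix()
def c(uv,z,n):
    X=wray(f,(np.array(uv)+.5)/2.6+[130-.5,-.5],z);print(n,"tool mm",((X-s["tool_pos"])@R*1000)[:,:2].round(1).tolist(),X[:,:2].round(4).tolist());return X
g=c([(291,75),(309,75),(473,75),(491,75),(292,334),(309,334),(473,334),(493,334)],.026,"guides")
d=(g[:4].mean(0)-g[4:].mean(0));print("yaw",np.degrees(np.arctan2(d[1],d[0]))-90)
c([(280,58),(515,58)],.018,"stop")
c([(246,343),(537,343)],.018,"board edges")
c([(368,430),(419,430)],.024,"bar")
z=s["tool_pos"][2];c([(233,541),(540,541)],z+.009,"block top");c([(270,475),(503,475)],z-.036,"block bottom")
d=R[:,0];print("tool x yaw",np.degrees(np.arctan2(d[1],d[0]))-90, R[:,2])
E
```

```text
guides tool mm [[141.1, -27.6], [140.9, -22.4], [140.9, 25.1], [141.2, 30.4], [63.0, -27.7], [62.9, -22.6], [63.0, 25.4], [63.1, 31.3]] [[0.5228, 0.1276], [0.5279, 0.1265], [0.5746, 0.1179], [0.5798, 0.1171], [0.5085, 0.0509], [0.5134, 0.0499], [0.5606, 0.0411], [0.5665, 0.0402]]
yaw -10.36121069956316
stop tool mm [[148.9, -31.9], [149.2, 38.7]] [[0.52, 0.1361], [0.5895, 0.1235]]
board edges tool mm [[60.1, -42.7], [60.2, 46.0]] [[0.4931, 0.0508], [0.5803, 0.0347]]
bar tool mm [[33.7, -5.5], [33.7, 9.8]] [[0.5249, 0.018], [0.54, 0.0152]]
block top tool mm [[41.3, -21.9], [41.3, 21.8]] [[0.5105, 0.0285], [0.5535, 0.0205]]
block bottom tool mm [[40.8, -22.6], [40.8, 22.5]] [[0.5097, 0.0281], [0.554, 0.0199]]
tool x yaw -10.527259977436515 [-3.06551086e-03  1.30560789e-05 -9.99995301e-01]
```

>>> {"op": "move_arm", "data": {"rows": [[2.0,0.05,0,0,0,0,-1],[2.6,0.05,0,0,0,0,-1],[2.6,0.05,0,0,0,0,-1],[1.6,0,0,0,0,0,-1],[0.8,0,1,0,0,0,-1],[0,0,2,0,0,0,-1],[0,0,2,0,0,0,-1],[0,0,2,0,0,0,-1],[0,0,1,0,0,0,-1],[0,0,0,0,0,0,-1],[0,0,0,0,0,0,-1],[0,0,0,0,0,0,-1]]}}

```text
time: 7.58
tool_pos: [0.5454, 0.0778, 0.0754]
tool_rot: [0.001, 0.769, 0.639, 0.001]
contact_force: [0.8, -0.6, 0.3]
gripper_width: 0.519
grasp_force: 63.0
```

```bash
python3 - <<'E'
from h import *
from plant import manip
f=np.load("w3.npy",allow_pickle=True).item();s0=f["s"]
q=s0["tool_rot"];R=Ro.from_quat([q[1],q[2],q[3],q[0]]).as_matrix()
s=manip.state();print(((s["tool_pos"]-s0["tool_pos"])@R*1000).round(2),s["tool_pos"])
T=s0["tool_pos"]+R@[.096,.0014,0]; go(s,[T[0],T[1],.054],-10.45)
E
```

```text
[96.15  3.63 77.1 ] [0.54541918 0.07775395 0.0753536 ]
cur ang -10.57 turn z -0.12 shift (current axes) cm [-0.01 -0.2   2.14] shift(target axes) [-0.01 -0.2   2.14] rotvec err deg [ 0.1  -0.01 -0.12]
```

>>> {"op": "move_arm", "data": {"rows": [[0,0,0,0,0,0,-1]]}}

```text
time: 7.67
tool_pos: [0.5457, 0.078, 0.076]
tool_rot: [0.001, 0.769, 0.639, 0.001]
contact_force: [-0.1, 0.5, -1.5]
gripper_width: 0.512
grasp_force: 63.0
```

```bash
python3 - <<'E'
from h import *
from plant import manip
for i in range(5):
    s=manip.state();print(s["time"],s["tool_pos"].round(5),s["joint_pos"].round(5));f=manip.grab_frame("wrist")
np.save("w4.npy",dict(f,s=s),allow_pickle=True)
cv2.imwrite("pics/w4.png",cv2.resize(f["img"][0:300,130:430],(600,600),interpolation=cv2.INTER_CUBIC))
E
```

```text
7.6667 [0.54574 0.07802 0.07595] [ 7.03000e-03  5.18600e-02  1.92223e+00 -8.00000e-05  1.16459e+00
  1.91190e-01]
7.7167 [0.54566 0.0781  0.07593] [ 7.17000e-03  5.17700e-02  1.92237e+00 -6.00000e-05  1.16458e+00
  1.91210e-01]
7.7667 [0.54549 0.07821 0.07575] [ 7.39000e-03  5.18600e-02  1.92262e+00 -8.00000e-05  1.16456e+00
  1.91170e-01]
7.8167 [0.54529 0.07827 0.07553] [ 7.48000e-03  5.19700e-02  1.92291e+00 -6.00000e-05  1.16455e+00
  1.91200e-01]
7.8667 [0.5451  0.07829 0.07528] [ 7.52000e-03  5.21700e-02  1.92318e+00 -3.00000e-05  1.16456e+00
  1.91200e-01]
```

View pics/w4.png

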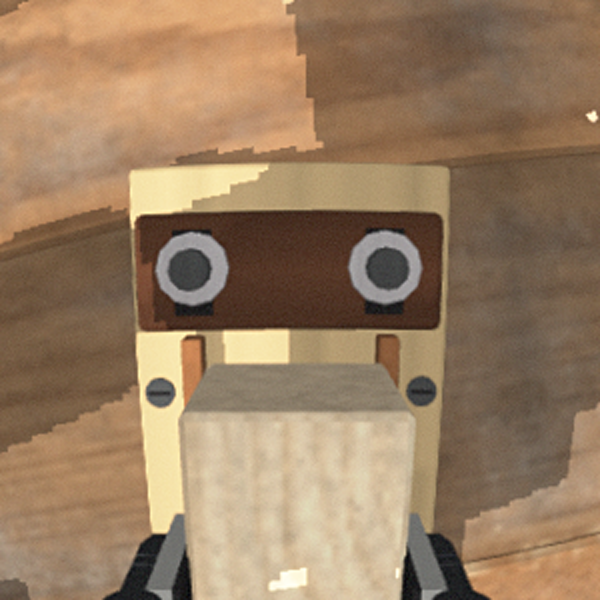

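Above the bed, the guide ends are at x 182–205 and 376–399 (row 337). The block's lower front edge is about (211–385, 366) and its top edge (184–413, 412), so it looks 1–2 mm too far right.

```bash
python3 - <<'E'
from h import *
f=np.load("w4.npy",allow_pickle=True).item();s=f["s"]
q=s["tool_rot"];R=Ro.from_quat([q[1],q[2],q[3],q[0]]).as_matrix()
def c(uv,z,n):
    X=wray(f,(np.array(uv)+.5)/2+[130-.5,-.5],z);t=((X-s["tool_pos"])@R*1000)[:,:2];print(n,t.round(1).tolist(),t.mean(0).round(2))
c([(182,338),(205,338),(376,338),(399,338)],.026,"guides far")
c([(152,329),(430,329)],.050,"stop top edge")
c([(146,430),(439,430)],.018,"board")
c([(130,168),(449,168)],.018,"board far")
c([(160,393),(421,393)],.018,"screws")
z=s["tool_pos"][2];c([(184,412),(413,412)],z+.009,"block top");c([(208,366),(387,366)],z-.036,"block bottom")
from plant import manip
print(manip.state()["tool_pos"])
E
```

```text
guides far [[45.4, -31.2], [45.4, -24.9], [45.3, 21.2], [45.4, 27.5]] [45.36 -1.85]
stop top edge [[52.0, -34.0], [52.0, 30.9]] [52.   -1.53]
board [[16.5, -44.9], [16.5, 42.1]] [16.49 -1.43]
board far [[92.7, -46.3], [92.5, 41.9]] [92.6 -2.2]
screws [[27.9, -39.9], [27.8, 35.9]] [27.84 -2.  ]
block top [[42.1, -21.0], [42.1, 21.3]] [42.09  0.17]
block bottom [[40.6, -22.5], [40.6, 22.6]] [4.058e+01 4.000e-02]
[0.54489911 0.07832185 0.07502048]
```

>>> {"op": "move_arm", "data": {"rows": [[0,-0.19,0,0,0,0,-1],[0,0,0.4,0,0,0,-1],[0,0,0.4,0,0,0,-1],[0,0,0,0,0,0,-1],[0,0,0,0,0,0,-1],[0,0,0,0,0,0,-1],[0,0,0,0,0,0,-1],[0,0,0,0,0,0,-1],[0,0,0,0,0,0,-1]]}}

```text
time: 8.67
tool_pos: [0.5428, 0.0787, 0.0665]
tool_rot: [0.0, 0.769, 0.639, 0.0]
contact_force: [0.5, -0.1, -0.9]
gripper_width: 0.516
grasp_force: 63.0
```

```bash
python3 - <<'E'
from h import *
from plant import manip
s0=np.load("w4.npy",allow_pickle=True).item()["s"]
q=s0["tool_rot"];R=Ro.from_quat([q[1],q[2],q[3],q[0]]).as_matrix()
s=manip.state();print(((s["tool_pos"]-s0["tool_pos"])@R*1000).round(2),s["tool_pos"]);f=manip.grab_frame("wrist")
g=cv2.cvtColor(f["img"],cv2.COLOR_BGR2HSV)
for r in (170,175,180):
  m=np.where(cv2.inRange(g,(4,120,90),(14,255,255))[r,130:430])[0];print(r,(m+130).tolist())
q=s["tool_rot"];R=Ro.from_quat([q[1],q[2],q[3],q[0]]).as_matrix()
np.save("w5.npy",dict(f,s=s),allow_pickle=True)
E
```

```text
[-0.08 -2.38  8.81] [0.54275723 0.07865443 0.06646661]
170 [230, 231, 232, 327, 328, 329, 330, 331, 333]
175 [222, 223, 224, 225, 226, 227, 228, 229, 230, 231, 232, 233, 326, 327, 328, 329, 330, 331, 332, 333, 334, 335, 336]
180 [171, 191, 223, 224, 225, 226, 227, 228, 229, 230, 231, 232, 233, 234, 326, 327, 328, 329, 330, 331, 332, 333, 334, 335]
```

```bash
python3 - <<'E'
from h import *
f=np.load("w5.npy",allow_pickle=True).item();s=f["s"]
q=s["tool_rot"];R=Ro.from_quat([q[1],q[2],q[3],q[0]]).as_matrix()
t=((wray(f,[(222,178),(233.5,178),(325.7,178),(336,178)],.026)-s["tool_pos"])@R*1000);print(t.round(1))
h=cv2.cvtColor(f["img"],cv2.COLOR_BGR2HSV)
g=cv2.GaussianBlur(cv2.cvtColor(f["img"],cv2.COLOR_BGR2GRAY),(3,3),0).astype(int)
for r in(215,225,235):
  d=np.abs(np.diff(g[r]));c=np.where(d>14)[0];print(r,[int(x) for x in c if 200<x<360])
E
```

```text
[[ 42.1 -29.2  40.5]
 [ 42.1 -23.1  40.5]
 [ 42.1  24.4  40.5]
 [ 42.1  29.8  40.5]]
215 [201, 218, 219, 356, 357]
225 [201, 202, 218, 219, 220, 336, 355, 356]
235 [201, 202, 203, 219, 220, 354, 355, 356]
```

>>> {"op": "move_arm", "data": {"rows": [[0,0.03,0.3,0,0,0,-1],[0,0,0.3,0,0,0,-1],[0,0,0.3,0,0,0,-1],[0,0,0.1,0,0,0,-1],[0,0,0,0,0,0,-1],[0,0,0,0,0,0,-1],[0,0,0,0,0,0,-1]]}}

```text
time: 9.3
tool_pos: [0.543, 0.0786, 0.0563]
tool_rot: [-0.0, 0.769, 0.639, -0.0]
contact_force: [0.4, -0.3, -1.0]
gripper_width: 0.516
grasp_force: 63.1
```

>>> {"op": "move_arm", "data": {"rows": [[0,0,0.1,0,0,0,-1],[0,0,0.1,0,0,0,-1],[0,0,0,0,0,0,-1],[0,0,0,0,0,0,-1],[0,0,0,0,0,0,-1]]}}

```text
time: 9.72
tool_pos: [0.5429, 0.0786, 0.0543]
tool_rot: [-0.0, 0.769, 0.639, -0.0]
contact_force: [-0.3, 1.0, -0.9]
gripper_width: 0.511
grasp_force: 63.2
```

>>> {"op": "move_arm", "data": {"rows": [[0,0,0.1,0,0,0,-1],[0,0,0.05,0,0,0,-1],[0,0,0,0,0,0,-1],[0,0,0,0,0,0,-1],[0,0,0,0,0,0,-1]]}}

```text
time: 10.13
tool_pos: [0.543, 0.0786, 0.0542]
tool_rot: [-0.0, 0.769, 0.639, -0.0]
contact_force: [-5.0, -0.4, 7.0]
gripper_width: 0.514
grasp_force: 64.1
```

>>> {"op": "move_arm", "data": {"rows": [[0,0,0,0,0,0,0.3],[0,0,0,0,0,0,0.6],[0,0,0,0,0,0,1],[0,0,0,0,0,0,1],[0,0,0,0,0,0,1],[0,0,-1,0,0,0,1],[0,0,-3,0,0,0,1],[0,0,-3,0,0,0,1],[0,0,-3,0,0,0,1],[0,0,-3,0,0,0,1],[-3.0,0,-1,0,0,0,0],[-3.5,0,0,0,0,0,-1],[-3.5,0,0,0,0,0,-1],[0,0,0,0,0,0,-1],[0,0,0,0,0,0,-1],[0,0,0,0,0,0,-1]]}}

```text
time: 11.47
tool_pos: [0.5247, -0.0196, 0.1933]
tool_rot: [0.0, 0.769, 0.639, 0.0]
contact_force: [-0.3, -0.4, -0.7]
gripper_width: 0.144
grasp_force: 0.0
```

```bash
python3 - <<'E'
from h import *
from plant import manip
s=manip.state();print(s["tool_pos"],s["gripper_width"]);f=manip.grab_frame("wrist");np.save("w6.npy",dict(f,s=s),allow_pickle=True)
T=manip.grab_frame("top");np.save("t6.npy",T,allow_pickle=True)
o=np.zeros((600,800,3),np.uint8);o[:,:450]=cv2.resize(f["img"][0:400,130:430],(450,600));o[:400,450:]=cv2.resize(T["img"][185:265,190:260],(350,400))
cv2.imwrite("pics/w6.png",o)
E
```

```text
[ 0.52470626 -0.0195915   0.1932857 ] 0.14361736525972207
```

View pics/w6.png

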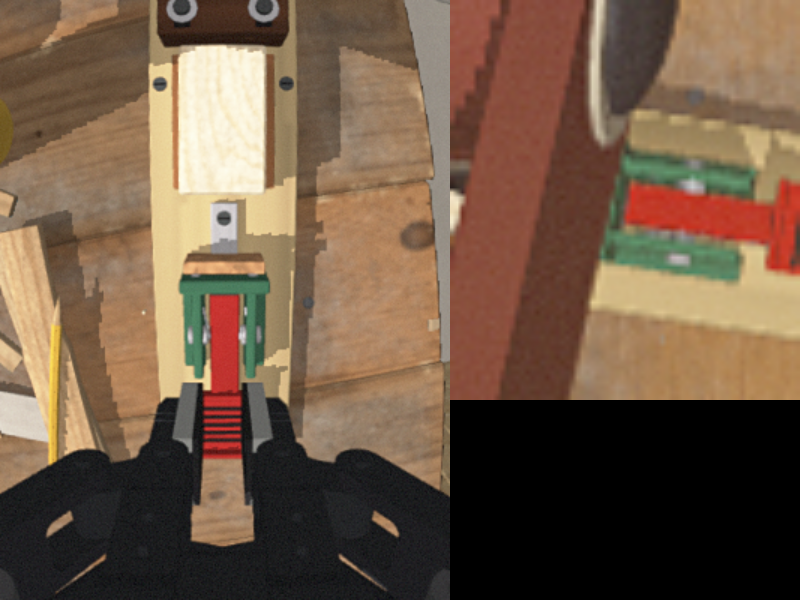

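The block sits flat between the guides, with its top at (180–267, 47–192) in the crop. The cork's front edge is at row 255 and the pad lies between the fingers at rows 392–457. The arm blocks the top camera's view of the bed.

```bash
python3 - <<'E'
from h import *
from plant import manip
f=np.load("w6.npy",allow_pickle=True).item();s=f["s"]
q=s["tool_rot"];R=Ro.from_quat([q[1],q[2],q[3],q[0]]).as_matrix()
def c(uv,z,n):
    X=wray(f,(np.array(uv)+.5)/1.5+[130-.5,-.5],z);t=((X-s["tool_pos"])@R*1000)[:,:2];print(n,t.round(1).tolist(),t.mean(0).round(2),X.mean(0).round(4))
c([(182,47),(265,47)],.063,"block far top");c([(180,192),(265,192)],.063,"block near top")
c([(162,45),(285,45)],.018,"stop foot")
c([(187,255),(264,255)],.050,"cork front top");c([(187,274),(262,274)],.050,"cork back top")
c([(203,392),(243,392),(203,457),(243,457)],.040,"pad")
c([(211,225),(238,225)],.024,"bar");c([(155,240),(294,240)],.018,"board")
print(s["joint_pos"]); go(manip.state(),[.5097,-.1047,.1],-10.4)
E
```

```text
block far top [[139.6, -20.7], [139.6, 21.6]] [139.58   0.43] [0.5508 0.1176 0.063 ]
block near top [[62.9, -22.0], [62.9, 21.8]] [62.91 -0.1 ] [0.5362 0.0423 0.063 ]
stop foot [[152.5, -36.5], [152.6, 37.6]] [152.58   0.55] [0.5533 0.1304 0.018 ]
cork front top [[27.2, -19.8], [27.2, 22.9]] [27.22  1.58] [0.5313 0.0069 0.05  ]
cork back top [[16.4, -20.0], [16.4, 22.0]] [16.4   1.03] [ 0.5288 -0.0036  0.05  ]
pad [[-61.7, -12.4], [-61.7, 12.8], [-111.3, -13.2], [-111.4, 13.8]] [-86.54   0.25] [ 0.5092 -0.1046  0.04  ]
bar [[40.7, -7.0], [40.7, 9.2]] [40.74  1.12] [0.5334 0.0203 0.024 ]
board [[31.0, -41.9], [31.0, 44.3]] [30.97  1.18] [0.5316 0.0107 0.018 ]
[-1.79367358e-01 -1.46654193e-01  1.90207452e+00  5.23902223e-04
  1.38568745e+00  4.77426100e-03]
cur ang -10.46 turn z -0.06 shift (current axes) cm [-8.71  0.08  9.29] shift(target axes) [-8.71  0.07  9.29] rotvec err deg [ 0.   -0.02 -0.06]
```

>>> {"op": "move_arm", "data": {"rows": [[-3.0,0.05,0,0,0,0,-1],[-3.4,0.03,0,0,0,0,-1],[-2.2,0,1.5,0,0,0,-1],[0,0,3,0,0,0,-1],[0,0,3,0,0,0,-1],[0,0,2,0,0,0,-1],[0,0,1,0,0,0,-1],[0,0,0.3,0,0,0,-1],[0,0,0,0,0,0,-1],[0,0,0,0,0,0,-1],[0,0,0,0,0,0,-1],[0,0,0,0,0,0,-1]]}}

```text
time: 12.57
tool_pos: [0.511, -0.1047, 0.0866]
tool_rot: [0.001, 0.769, 0.639, 0.001]
contact_force: [-1.3, 0.3, 0.7]
gripper_width: 0.005
grasp_force: 0.0
```

```bash
python3 - <<'E'
from h import *
from plant import manip
s=manip.state();print(s["tool_pos"],s["contact_force"]);S=manip.grab_frame("side");f=manip.grab_frame("wrist")
o=np.zeros((600,800,3),np.uint8);o[:,:420]=cv2.resize(f["img"][100:400,175:385],(420,600));o[:380,420:]=cv2.resize(S["img"][185:285,220:320],(380,380),interpolation=cv2.INTER_CUBIC)
cv2.imwrite("pics/w7.png",o);np.save("w7.npy",[f,S],allow_pickle=True);go(s,[.5094,-.1047,.06],-10.4)
E
```

```text
[ 0.51095034 -0.10466324  0.08658965] [-1.3347441   0.27717185  0.72301151]
cur ang -10.51 turn z -0.11 shift (current axes) cm [-0.03 -0.16  2.66] shift(target axes) [-0.03 -0.15  2.66] rotvec err deg [ 0.18  0.03 -0.11]
```

View pics/w7.png

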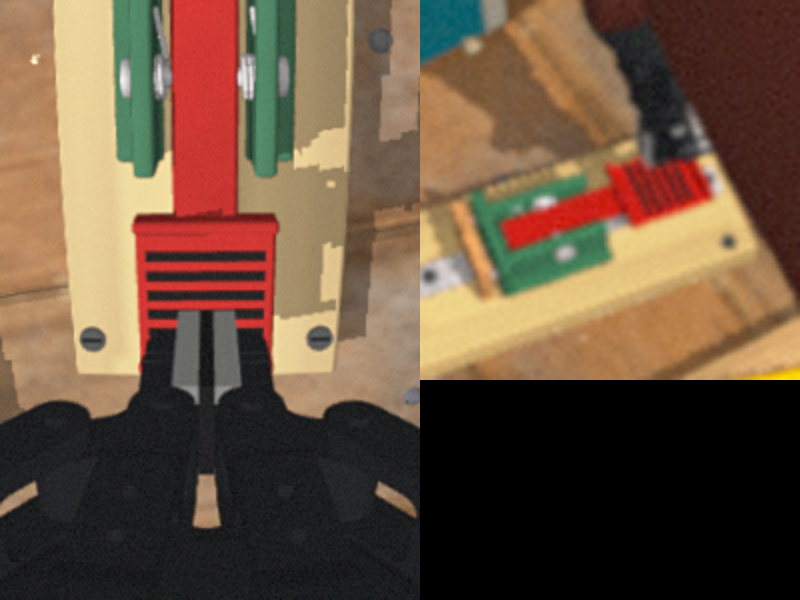

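The wrist view shows the shut fingers laterally centred over the pad: pad x 137–273, fingers about 207, front lip at rows 215–236 of the crop.

```bash
python3 - <<'E'
from h import *
from plant import manip
f=np.load("w7.npy",allow_pickle=True)[0];s=manip.state()
q=s["tool_rot"];R=Ro.from_quat([q[1],q[2],q[3],q[0]]).as_matrix()
def c(uv,z,n):
    X=wray(f,(np.array(uv)+.5)/2+[175-.5,100-.5],z);t=((X-s["tool_pos"])@R*1000)[:,:2];print(n,t.round(1).tolist())
c([(135,219),(277,219)],.044,"lip front top");c([(137,235),(274,235)],.044,"lip rear top")
c([(175,312),(237,312)],s["tool_pos"][2]-.019,"fingertip");print(s["tool_pos"],s["time"])
E
```

```text
lip front top [[24.6, -19.1], [24.6, 18.9]]
lip rear top [[20.1, -18.7], [20.1, 18.2]]
fingertip [[8.3, -7.6], [8.3, 7.4]]
[ 0.51047746 -0.10463083  0.08603335] 12.6667
```

>>> {"op": "move_arm", "data": {"rows": [[0,0,0.8,0,0,0,-1],[0,0,0.8,0,0,0,-1],[0,0,0.4,0,0,0,-1],[0,0,0.2,0,0,0,-1],[0,0,0.1,0,0,0,-1],[0,0,0,0,0,0,-1],[0,0,0,0,0,0,-1],[0,0,0,0,0,0,-1]]}}

```text
time: 13.33
tool_pos: [0.51, -0.1045, 0.0621]
tool_rot: [0.0, 0.769, 0.639, 0.0]
contact_force: [0.2, 0.3, -0.7]
gripper_width: -0.003
grasp_force: 0.0
```

>>> {"op": "move_arm", "data": {"rows": [[0,0,0.1,0,0,0,-1],[0,0,0.1,0,0,0,-1],[0,0,0.1,0,0,0,-1],[0,0,0.1,0,0,0,-1],[0,0,0.1,0,0,0,-1],[0,0,0.1,0,0,0,-1],[0,0,0,0,0,0,-1],[0,0,0,0,0,0,-1]]}}

```text
time: 14.0
tool_pos: [0.5098, -0.1047, 0.0565]
tool_rot: [0.0, 0.769, 0.639, -0.0]
contact_force: [-2.6, -0.4, 4.1]
gripper_width: 0.005
grasp_force: 2.6
```

>>> {"op": "move_arm", "data": {"rows": [[0,0,0.1,0,0,0,-1],[0,0,0.1,0,0,0,-1],[0,0,0.1,0,0,0,-1],[0,0,0.1,0,0,0,-1],[0,0,0.1,0,0,0,-1],[0,0,0,0,0,0,-1],[0,0,0,0,0,0,-1]]}}

```text
time: 14.58
tool_pos: [0.51, -0.1048, 0.0525]
tool_rot: [0.0, 0.769, 0.639, -0.0]
contact_force: [-5.2, -0.0, 11.4]
gripper_width: 0.001
grasp_force: 5.8
```

>>> {"op": "move_arm", "data": {"rows": [[0,-0.05,0.1,0,0,0,-1],[0,-0.05,0.05,0,0,0,-1],[0,0,0,0,0,0,-1],[0,0,0,0,0,0,-1],[0,0,0,0,0,0,-1]]}}

```text
time: 15.0
tool_pos: [0.5099, -0.1048, 0.0516]
tool_rot: [0.001, 0.769, 0.639, 0.0]
contact_force: [-4.1, 0.3, 11.7]
gripper_width: 0.002
grasp_force: 6.0
```

>>> {"op": "move_arm", "data": {"rows": [[0.05,0,0,0,0,0,-1],[0.1,0,0,0,0,0,-1],[0.12,0,0,0,0,0,-1],[0.12,0,0,0,0,0,-1],[0.12,0,0,0,0,0,-1],[0.12,0,0,0,0,0,-1],[0.12,0,0,0,0,0,-1],[0.12,0,0,0,0,0,-1],[0.12,0,0,0,0,0,-1],[0.12,0,0,0,0,0,-1],[0.12,0,0,0,0,0,-1],[0.12,0,0,0,0,0,-1],[0.12,0,0,0,0,0,-1],[0.12,0,0,0,0,0,-1],[0.12,0,0,0,0,0,-1],[0.12,0,0,0,0,0,-1],[0.12,0,0,0,0,0,-1],[0.12,0,0,0,0,0,-1]]}}

```text
time: 16.5
tool_pos: [0.5136, -0.0846, 0.0516]
tool_rot: [0.001, 0.769, 0.639, 0.0]
contact_force: [-5.2, -0.4, 12.1]
gripper_width: -0.004
grasp_force: 6.0
```

>>> {"op": "move_arm", "data": {"rows": [[0.12,0,0,0,0,0,-1],[0.12,0,0,0,0,0,-1],[0.12,0,0,0,0,0,-1],[0.12,0,0,0,0,0,-1],[0.12,0,0,0,0,0,-1],[0.12,0,0,0,0,0,-1],[0.12,0,0,0,0,0,-1],[0.12,0,0,0,0,0,-1],[0.12,0,0,0,0,0,-1],[0.12,0,0,0,0,0,-1],[0.12,0,0,0,0,0,-1],[0.12,0,0,0,0,0,-1],[0.12,0,0,0,0,0,-1],[0.12,0,0,0,0,0,-1],[0.1,0,0,0,0,0,-1],[0.1,0,0,0,0,0,-1]]}}

```text
time: 17.83
tool_pos: [0.5169, -0.0661, 0.0515]
tool_rot: [0.001, 0.769, 0.639, -0.0]
contact_force: [-5.9, -1.1, 12.4]
gripper_width: -0.003
grasp_force: 6.0
```

```bash
python3 - <<'E'
from h import *
from plant import manip
s=manip.state();S=manip.grab_frame("side");f=manip.grab_frame("wrist");np.save("w8.npy",[f,S],allow_pickle=True)
q=s["tool_rot"];R=Ro.from_quat([q[1],q[2],q[3],q[0]]).as_matrix();print(s["contact_force"]@R,s["tool_pos"])
h=cv2.cvtColor(f["img"],cv2.COLOR_BGR2HSV);red=cv2.inRange(h,(0,150,60),(7,255,255));
rr=np.where(red[:,265:290].sum(1)>0)[0];wide=[r for r in rr if red[r,200:360].astype(bool).sum()>60];print("red",rr.min(),rr.max(),"wide rows",wide[:2],wide[-1:])
# rows of block / cork / green on centre column
for r in range(40,200,4):print(r,h[r,255].tolist(),h[r,300].tolist())
E
```

```text
[ -2.1731057   -5.61836346 -12.35980142] [ 0.5169168  -0.06613259  0.05151784]
red 86 255 wide rows [np.int64(226), np.int64(227)] [np.int64(254)]
40 [16, 115, 243] [13, 122, 201]
44 [14, 124, 183] [14, 117, 168]
48 [13, 118, 125] [13, 125, 133]
52 [13, 122, 109] [12, 121, 101]
56 [72, 106, 120] [74, 102, 120]
60 [71, 100, 133] [73, 102, 132]
64 [71, 102, 133] [71, 96, 135]
68 [72, 99, 136] [73, 102, 135]
72 [71, 95, 126] [71, 93, 124]
76 [67, 88, 75] [73, 101, 68]
80 [60, 69, 59] [56, 61, 63]
84 [19, 91, 187] [19, 95, 175]
88 [20, 91, 184] [6, 144, 135]
92 [21, 89, 184] [5, 165, 124]
96 [20, 91, 183] [4, 163, 128]
100 [21, 93, 184] [6, 152, 129]
104 [20, 91, 185] [7, 158, 131]
108 [20, 87, 184] [8, 138, 137]
112 [21, 91, 185] [8, 137, 141]
116 [19, 91, 188] [7, 143, 132]
120 [19, 98, 185] [10, 136, 135]
124 [19, 93, 186] [10, 135, 130]
128 [18, 46, 150] [9, 138, 131]
132 [24, 9, 142] [8, 132, 129]
136 [30, 2, 117] [8, 141, 123]
140 [120, 4, 143] [1, 46, 134]
144 [162, 8, 168] [101, 9, 235]
148 [150, 5, 149] [165, 2, 229]
152 [0, 5, 112] [12, 90, 130]
156 [18, 43, 141] [15, 105, 146]
160 [18, 99, 188] [16, 102, 150]
164 [19, 93, 184] [21, 91, 162]
168 [19, 93, 186] [19, 97, 161]
172 [18, 96, 185] [18, 94, 166]
176 [19, 95, 191] [18, 93, 167]
180 [19, 90, 186] [19, 93, 159]
184 [19, 89, 172] [18, 95, 161]
188 [19, 93, 175] [17, 98, 162]
192 [22, 88, 246] [18, 96, 157]
196 [23, 81, 247] [19, 90, 167]
```

>>> {"op": "move_arm", "data": {"rows": [[0.08,0,0,0,0,0,-1],[0.08,0,0,0,0,0,-1],[0.08,0,0,0,0,0,-1],[0.08,0,0,0,0,0,-1],[0.08,0,0,0,0,0,-1],[0.08,0,0,0,0,0,-1],[0.08,0,0,0,0,0,-1],[0.08,0,0,0,0,0,-1],[0.08,0,0,0,0,0,-1]]}}

```text
time: 18.68
tool_pos: [0.5182, -0.0591, 0.0515]
tool_rot: [0.001, 0.769, 0.639, -0.0]
contact_force: [-4.7, -1.2, 11.0]
gripper_width: 0.004
grasp_force: 6.1
```

>>> {"op": "move_arm", "data": {"rows": [[0.05,0,0,0,0,0,-1],[0.05,0,0,0,0,0,-1],[0.05,0,0,0,0,0,-1],[0.05,0,0,0,0,0,-1],[0.05,0,0,0,0,0,-1],[0.05,0,0,0,0,0,-1]]}}

```text
time: 19.18
tool_pos: [0.5186, -0.0568, 0.0515]
tool_rot: [0.001, 0.769, 0.64, -0.001]
contact_force: [-5.8, -6.1, 11.2]
gripper_width: 0.003
grasp_force: 6.1
```

>>> {"op": "move_arm", "data": {"rows": [[0.05,0,0,0,0,0,-1],[0.05,0,0,0,0,0,-1],[0,0,0,0,0,0,-1]]}}

```text
time: 19.43
tool_pos: [0.5187, -0.0564, 0.0515]
tool_rot: [0.002, 0.769, 0.64, -0.001]
contact_force: [-6.0, -7.1, 12.0]
gripper_width: 0.003
grasp_force: 6.2
```

>>> {"op": "move_arm", "data": {"rows": [[0.05,0,0,0,0,0,-1],[0.05,0,0,0,0,0,-1],[0,0,0,0,0,0,-1],[0,0,0,0,0,0,-1]]}}

```text
time: 19.77
tool_pos: [0.5188, -0.056, 0.0515]
tool_rot: [0.002, 0.769, 0.64, -0.002]
contact_force: [-6.5, -8.2, 11.6]
gripper_width: -0.001
grasp_force: 6.2
```

>>> {"op": "move_arm", "data": {"rows": [[0.05,0,0,0,0,0,-1],[0.05,0,0,0,0,0,-1],[0.05,0,0,0,0,0,-1],[0.05,0,0,0,0,0,-1],[0,0,0,0,0,0,-1],[0,0,0,0,0,0,-1]]}}

```text
time: 20.27
tool_pos: [0.5197, -0.0544, 0.0519]
tool_rot: [0.003, 0.769, 0.64, -0.002]
contact_force: [-5.1, -9.7, 12.2]
gripper_width: 0.001
grasp_force: 6.4
```

>>> {"op": "move_arm", "data": {"rows": [[0.05,0,0,0,0,0,-1],[0.05,0,0,0,0,0,-1],[0.05,0,0,0,0,0,-1],[0.05,0,0,0,0,0,-1],[0.05,0,0,0,0,0,-1],[0.05,0,0,0,0,0,-1],[0,0,0,0,0,0,-1]]}}

```text
time: 20.85
tool_pos: [0.5209, -0.0518, 0.0523]
tool_rot: [0.004, 0.769, 0.64, -0.001]
contact_force: [-4.9, -9.5, 12.3]
gripper_width: -0.002
grasp_force: 6.7
```

>>> {"op": "move_arm", "data": {"rows": [[0.05,0,0.03,0,0,0,-1],[0.05,0,0,0,0,0,-1],[0.05,0,0,0,0,0,-1],[0.05,0,0,0,0,0,-1],[0.05,0,0,0,0,0,-1],[0,0,0,0,0,0,-1]]}}

```text
time: 21.35
tool_pos: [0.5218, -0.0495, 0.0524]
tool_rot: [0.004, 0.769, 0.64, -0.001]
contact_force: [-4.5, -10.5, 12.4]
gripper_width: 0.0
grasp_force: 7.0
```

>>> {"op": "move_arm", "data": {"rows": [[0.05,0,0.02,0,0,0,-1],[0.05,0,0,0,0,0,-1],[0.05,0,0,0,0,0,-1],[0,0,0,0,0,0,-1],[0,0,0,0,0,0,-1]]}}

```text
time: 21.77
tool_pos: [0.5222, -0.0484, 0.0523]
tool_rot: [0.005, 0.769, 0.64, -0.001]
contact_force: [-4.2, -12.7, 13.0]
gripper_width: 0.006
grasp_force: 7.2
```

>>> {"op": "move_arm", "data": {"rows": [[0.04,0,0,0,0,0,-1],[0.04,0,0,0,0,0,-1],[0,0,0,0,0,0,-1],[0,0,0,0,0,0,-1]]}}

```text
time: 22.1
tool_pos: [0.5224, -0.0478, 0.0524]
tool_rot: [0.005, 0.769, 0.64, -0.001]
contact_force: [-3.5, -11.6, 12.7]
gripper_width: -0.002
grasp_force: 7.3
```

>>> {"op": "move_arm", "data": {"rows": [[0.05,0,0,0,0,0,-1],[0.05,0,0,0,0,0,-1],[0,0,0,0,0,0,-1],[0,0,0,0,0,0,-1]]}}

```text
time: 22.43
tool_pos: [0.5226, -0.0472, 0.0525]
tool_rot: [0.005, 0.769, 0.64, -0.002]
contact_force: [-4.3, -14.3, 13.2]
gripper_width: 0.003
grasp_force: 9.3
```

```bash
cat > st.py <<'E'
from h import *
from plant import manip
F=[];P=[]
for i in range(4):
    s=manip.state();manip.grab_frame("wrist");q=s["tool_rot"];R=Ro.from_quat([q[1],q[2],q[3],q[0]]).as_matrix()
    J=np.array([[.1799,.9837,0],[.9837,-.1799,0],[0,0,1]]);F.append(J@s["contact_force"]);P.append(s["tool_pos"]);
print("t",s["time"],"F along,lat,up",np.mean(F,0).round(2),"pos along",(J@(np.mean(P,0)-[.5312,.0134,0])*1000).round(2),"tilt",np.degrees(Ro.from_matrix(R).apply([0,0,1])).round(2))
E
python3 st.py
```

```text
t 22.5833 F along,lat,up [-14.44  -1.75  13.66] pos along [-61.2    2.41  52.51] tilt [  0.24  -0.56 -57.29]
```

>>> {"op": "move_arm", "data": {"rows": [[0.05,0,0,0,0,0,-1],[0,0,0,0,0,0,-1]]}}

```text
time: 22.8
tool_pos: [0.5226, -0.047, 0.0525]
tool_rot: [0.005, 0.769, 0.64, -0.002]
contact_force: [-4.9, -14.5, 14.0]
gripper_width: -0.004
grasp_force: 9.6
```

```bash
python3 st.py
```

```text
t 22.95 F along,lat,up [-15.48  -2.66  13.98] pos along [-61.02   2.4   52.5 ] tilt [  0.23  -0.6  -57.29]
```

>>> {"op": "move_arm", "data": {"rows": [[0,0,-0.1,0,0,0,-1],[0,0,-0.1,0,0,0,-1],[0,0,-0.1,0,0,0,-1],[0,0,0,0,0,0,-1]]}}

```text
time: 23.33
tool_pos: [0.5226, -0.0468, 0.0554]
tool_rot: [0.005, 0.769, 0.64, -0.002]
contact_force: [-3.3, -14.6, 12.4]
gripper_width: 0.001
grasp_force: 9.6
```

```bash
python3 st.py
```

```text
t 23.4833 F along,lat,up [-15.03  -1.63  12.63] pos along [-60.79   2.41  55.38] tilt [  0.25  -0.57 -57.29]
```

>>> {"op": "move_arm", "data": {"rows": [[0,0,-0.1,0,0,0,-1],[0,0,-0.1,0,0,0,-1],[0,0,-0.1,0,0,0,-1],[0,0,0,0,0,0,-1]]}}

```text
time: 23.87
tool_pos: [0.5225, -0.0463, 0.057]
tool_rot: [0.005, 0.769, 0.64, -0.001]
contact_force: [0.5, -13.8, 3.1]
gripper_width: -0.001
grasp_force: 8.1
```

```bash
python3 st.py
```

```text
t 24.0167 F along,lat,up [-12.9    2.86   3.5 ] pos along [-60.34   2.15  56.9 ] tilt [  0.3   -0.51 -57.29]
```

>>> {"op": "move_arm", "data": {"rows": [[0,0,-0.1,0,0,0,-1],[-0.2,0,0,0,0,0,-1],[-0.2,0,0,0,0,0,-1],[-0.2,0,0,0,0,0,-1],[-0.2,0,0,0,0,0,-1],[-0.2,0,0,0,0,0,-1],[-0.2,0,-0.05,0,0,0,-1],[0,0,0,0,0,0,-1],[0,0,0,0,0,0,-1]]}}

```text
time: 24.82
tool_pos: [0.518, -0.0542, 0.0564]
tool_rot: [0.0, 0.769, 0.639, -0.0]
contact_force: [0.1, 1.5, 2.8]
gripper_width: 0.006
grasp_force: 2.0
```

```bash
python3 st.py
```

```text
t 24.9667 F along,lat,up [1.85 0.32 3.93] pos along [-68.84  -0.8   56.35] tilt [-1.00e-02 -1.00e-02 -5.73e+01]
```

Clear of the lip. Lifting straight up.

>>> {"op": "move_arm", "data": {"rows": [[0,0,-0.2,0,0,0,-1],[0,0,-0.5,0,0,0,-1],[0,0,-1.5,0,0,0,-1],[0,0,-3,0,0,0,-1],[-3,0,-3,0,0,0,-1],[-3,0,-3,0,0,0,-1],[0,0,-3,0,0,0,-1],[0,0,0,0,0,0,-1],[0,0,0,0,0,0,-1],[0,0,0,0,0,0,-1],[0,0,0,0,0,0,-1]]}}

```text
time: 25.93
tool_pos: [0.5061, -0.1114, 0.195]
tool_rot: [-0.002, 0.769, 0.639, -0.001]
contact_force: [0.9, -0.4, -0.5]
gripper_width: -0.001
grasp_force: 0.0
```

```bash
python3 - <<'E'
from h import *
from plant import manip
s=manip.state();f=manip.grab_frame("wrist")
cv2.imwrite("pics/end.png",f["img"]);print(s["tool_pos"],s["contact_force"])
h=cv2.cvtColor(f["img"],cv2.COLOR_BGR2HSV)
q=s["tool_rot"];R=Ro.from_quat([q[1],q[2],q[3],q[0]]).as_matrix()
g=h.astype(int)
for col in(262,292):
  prev=None
  for r in range(0,230):
    H,S,V=g[r,col];k="dark" if V<70 and H<20 else "green" if 50<H<95 and S>60 else "red" if H<7 and S>140 else "cork" if 7<=H<17 and S>95 else "pale" if 15<=H<30 else "?"
    if k!=prev: print(col,r,k,(R.T@(wray(f,[(col,r)],.05)[0]-s["tool_pos"])*1000).round(1)[0]);prev=k
E
```

```text
[ 0.50608788 -0.11137382  0.19502184] [ 0.86821304 -0.39424507 -0.4889824 ]
262 0 pale 171.1
262 8 cork 163.7
262 19 green 153.8
262 93 ? 90.8
262 94 pale 90.0
262 107 red 79.2
262 162 cork 33.5
262 163 pale 32.7
262 224 cork -21.2
292 0 pale 171.0
292 8 cork 163.7
292 19 green 153.8
292 34 dark 140.5
292 35 red 139.7
292 36 cork 138.8
292 38 red 137.1
292 60 ? 118.3
292 66 red 113.2
292 119 ? 69.3
292 120 green 68.5
292 121 ? 67.7
292 122 red 66.8
292 126 dark 63.5
292 127 green 62.7
292 128 dark 61.9
292 129 red 61.1
292 133 ? 57.8
292 134 green 56.9
292 135 ? 56.1
292 136 red 55.3
292 137 ? 54.4
292 138 red 53.6
292 140 dark 51.9
292 141 green 51.1
292 142 dark 50.3
292 143 red 49.5
292 147 dark 46.1
292 148 green 45.3
292 149 dark 44.4
292 150 red 43.6
292 163 pale 32.7
292 225 cork -22.1
292 226 pale -23.1
292 227 cork -24.0
292 228 ? -24.9
292 229 pale -25.9
```

```bash
python3 -c "
from plant import manip
print(manip.job_done())"
```

```text
the job is handed in; nothing more can be done
None
```

I laid the block in the bed and clamped it against the end stop. I then let the lever back, cleared the arm and handed the job in at about 26 s. Grip is roughly 13–14 N, estimated from the 15 N push just before the brake set, not measured directly; the verdict was not reported.

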